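# Shut down the bench dust collector and hold its lid up for the filter change

### The job

Shut down the bench dust collector with the three buttons on its control panel, one at a time and each pressed fully down and let come up again: first the wide mushroom button, then the small round one, then the square one. Only then raise the collector's sprung lid with the gripper and finish while still holding it steady, 50 degrees open (5 degrees either way will do), so that a workmate can take out the filter: the lid drops shut if it is let go, so do not release it and do not prop it. Leave the chisel, the jar and the turned leg where they are.

Things in the scene. Friction and masses are not known exactly. Their poses are not given: they have to be found in the camera images.
- collector: Bench dust collector: grey painted open-topped steel box, 220 mm (its x, front to back) by 240 mm (y) by 120 mm high, 6 mm walls, fixed to the bench, a round paper filter inside; a black hose stub of 60 mm diameter sticks out 50 mm from its far side. Origin: centre of its underside, on the bench. Its x axis points from the front (handle side) to the back (hinge side); z up.
- lid (a joint): Opening angle of the lid in rad: 0 shut, grows as the front edge rises, stop at 1.5. The lid is an 8 mm thick grey panel, 220 by 240 mm, about 0.6 kg, hinged along the collector's far (+x) top rim, so it opens away from the front; its weight and a light spring shut it from any angle. About 3 to 5 N at the handle lifts it.
- lid_handle (a point): Middle of the lid's handle: round steel bar, 12 mm thick, parallel to the hinge, 108 mm clear between its end posts, 34 mm free under it. Lid shut: 30 mm behind the front edge, 190 mm in front of the hinge, 48 mm above it, axes as the collector's; it turns with the lid. Gripped across, the bar turns between the pads, so the gripper may stay pointing down as the lid rises.
- lid_hinge (a point): Middle of the lid's hinge line, at the collector's far top rim, 120 mm above the bench. The hinge axis is the collector's y axis.
- panel: Control panel of the collector: flat aluminium box fixed on the bench, 90 mm (x) by 210 mm (y) by 35 mm high. Origin: centre of its underside. The three black buttons stand on its top in a row along its y, 65 mm apart, the middle one at its centre, in any order.
- mushroom (a joint): How far the wide mushroom button is pressed in, m: 0 up, 0.006 fully down (counts as pressed beyond 0.0045, as up below 0.0015). A spring returns it; 1.5 N starts it moving, 5 N takes it fully down, straight down.
- mushroom_top (a point): Wide mushroom-headed black button, head 40 mm in diameter (flat top 28 mm); this point is the centre of its top, 60 mm above the bench when up.
- round (a joint): How far the small round button is pressed in, m: 0 up, 0.006 fully down (counts as pressed beyond 0.0045, as up below 0.0015). A spring returns it; 1.5 N starts it moving, 5 N takes it fully down, straight down.
- round_top (a point): Small round black button, 22 mm in diameter; this point is the centre of its top, 60 mm above the bench when up.
- square (a joint): How far the square button is pressed in, m: 0 up, 0.006 fully down (counts as pressed beyond 0.0045, as up below 0.0015). A spring returns it; 1.5 N starts it moving, 5 N takes it fully down, straight down.
- square_top (a point): Square black button, 28 by 28 mm; this point is the centre of its top, 60 mm above the bench when up.
- chisel: Bystander: loose wood chisel lying on the bench, 260 mm long along its x, 30 mm thick wooden handle to -x. Origin under the ferrule on the bench, about the middle.
- jar: Bystander: loose jar with a steel cap, 70 mm in diameter, 100 mm high. Origin: centre of its underside.
- turned_leg: Bystander: short turned dark wooden leg standing on end, 40 mm in diameter, 80 mm high. Origin: centre of its underside.

How it is judged (in metres and radians):
On the way, in this order (a step that is already met when the one before it is completed fails the run):
1. the wide mushroom button is pressed fully down, the other two up, the lid shut (value of joint mushroom above 0.0045 m and value of joint each of round, square below 0.0015 m and value of joint lid below 0.05 rad), for 0.05 s.
2. the small round button is pressed fully down, the other two up, the lid shut (value of joint round above 0.0045 m and value of joint each of mushroom, square below 0.0015 m and value of joint lid below 0.05 rad), for 0.05 s.
3. the square button is pressed fully down, the other two up, the lid shut (value of joint square above 0.0045 m and value of joint each of mushroom, round below 0.0015 m and value of joint lid below 0.05 rad), for 0.05 s.
4. the buttons are all up and the gripper is raising the lid (value of joint each of mushroom, round, square below 0.0015 m and value of joint lid above 0.2 rad and contact force between the fingers and lid above 1 N), for 0.2 s.
At the end, for the whole second after the job is handed in: The program has ended with the gripper's fingers still bearing the lid (over 1 N), the lid 50 degrees open (0.76 to 0.985 rad, about 43.5 to 56.5 degrees) and at rest, no bystander touching it, all three buttons up, and the three bystanders within 30 mm of where they stood (value of joint lid between 0.76 and 0.985 rad and velocity of joint lid between -0.05 and 0.05 rad/s and contact force between the fingers and lid above 1 N and contact force between lid and chisel below 0.2 N and contact force between lid and jar below 0.2 N and contact force between lid and turned_leg below 0.2 N and value of joint each of mushroom, round, square below 0.0015 m and distance of each of chisel, jar, turned_leg from where it was at the start of the episode below 0.03 m); the arm keeps its last pose, push and grip.
It fails at once if the chisel is displaced by more than 30 mm (distance of chisel from where it was at the start of the episode above 0.03 m).
It fails at once if the jar is displaced by more than 30 mm (distance of jar from where it was at the start of the episode above 0.03 m).
It fails at once if the turned leg is displaced by more than 30 mm (distance of turned_leg from where it was at the start of the episode above 0.03 m).
It also fails if it takes over 54 s, if anything falls off the work surface, if the arm or the gripper's body presses on something with over 40 N, if the wrist force passes 120 N, or if a joint passes its speed limit or range.

### The arm

A 7-joint arm with a two-finger parallel gripper is mounted at the origin on the work surface. World frame = base frame: x ahead of the robot, y to its left, z up, the work surface at z = 0. Lengths are in m, angles in degrees, forces in N, time in s.
With the tool pointing down it reaches from about 0.4 to 0.875 m from the base axis. Payload 6.5 kg.
Tool frame: the origin (TCP) lies on the centre line of the jaws, within the pads' length; the fingertips stand 17 mm ahead of it and the grasp point (between the pads) lies 2 mm behind it; z points along the fingers, y is the line along which they close (so a half turn about z gives the same grasp; the last joint's range is limited). The gripper opens to 88 mm and grips with 3 to 60 N. Pads are 18 mm wide; open, the fingers measure 123 mm over their backs; the gripper's body (75 mm by 187 mm) begins 45 mm behind the grasp point.
Start: joints at [-78.965, 30.733, -0.252, 88.115, 0.149, 61.152, -4.079], TCP at [0.166, 0.628, 0.256] pointing down, gripper open.
Joint ranges: [-154.64, 154.64], [-21.42, 123.67], [-72.66, 72.17], [13.99, 137.28], [-74.86, 254.86], [10.95, 109.41], [-158.01, 158.01]. Speed limits (degrees/s): [136.94, 136.94, 180, 180, 180, 180, 180].

### API

Orientations are given as a 3x3 rotation matrix whose columns are the frame's x, y, z axes.
In Python, from rig import ctrl gives the robot as it stands.
- The arm moves only by the tool servo_tool, never from a script. Its argument "moves" is text: rows parted by semicolons, each of 7 numbers parted by spaces: the shift along the tool's x, y, z in mm, then the turn, a rotation vector about the tool's x, y, z in rad, then the closure, from 0 (fully open) to 1 (shut). A call has 1 to 5 rows; each row is the pose to reach, as a shift and turn from the pose commanded when the call began, along the tool's axes at that moment; what a row does not reach only later rows make up. A row lasts 1/10 s, in which the tool goes at most 50 mm and 8.59 degrees, less where a joint would pass 70% of its speed; a pose out of reach is approached as far as the arm can. A call with a gripper value outside its range is refused whole. The fingers move at their own pace and stop on an object; the grip force is fixed at half the most. Time passes only in rows, so rows that repeat a pose let the fingers close. It gives the time, the measured TCP pose, the force, the opening and the grip force at its end, in the units of the state.
- ctrl.get_state(): the state, without advancing time (a new reading comes with each control period).
- ctrl.snapshot(name): name is "scene" or "top" or "wrist"; returns a dict with "pixels" (480x640x3 uint8, red, green, blue), "fx", "fy", "cx", "cy" (pixels), "eye" and "orientation" of the camera in the world. Camera axes: x right, y up, looking along -z (the intrinsics and any distortion apply to the point x, -y, -z); pixel columns grow to the right and rows downward; lengths in m; the calibration is good to about 2 mm. A picture is of the moment at which its call begins. There is no depth.
- ctrl.sign_off(): hands the job in; it is judged then, once.
Trained networks look in the newest picture that a camera, given by its name, has taken for a name from the list of things; names that differ only in an ending like _2 or _b are one class to them, and where a whole thing is asked for, a point or a joint stands for the part that bears it (a point fixed in the world has none). Each returns a list of dicts, best first, with "conf" (0 to 1); they miss things now and then, are a little off and sometimes report something else, mostly with a low value. They report only what shows in the picture. A call takes as long as a camera call.
- ctrl.masks_of(label, camera): "pixels" (480x640 bool, what is visible of it) and "rect" ([left, top, right, bottom] in pixels, round what is visible of it).
The state is a dict: "time": time; "qpos": joint angles; "qd": joint speeds; "effort": joint torques, N m; "ee_pos": TCP position; "eef_rot": TCP orientation; "ft_force": force on the tool from outside, world axes, zero at the start; "ft_torque": the same for the moment, N m; "finger_gap": finger opening in m; "grasp_force": force on a finger pad.
Only numpy, scipy, OpenCV 4.12 (cv2) and the standard library are available. Lean on these libraries where they do the work, as an engineer would, in place of code of your own. Each camera call takes 0.05 s, during which the arm holds its last target. There are 200 camera calls.

## Working session

There is one attempt and no reset: what is moved stays moved. The work goes in short steps, Python scripts to look and compute and a tool call to move; the robot and the scene stay as the last step left them, time stands still between calls to the robot, and variables do not carry over. Pictures are saved under pics/ and viewed, at most 10 in all, crops included, and the job is handed in when it is done.

Besides the shell and the picture viewer there is one more tool, called after "Emit:" as name(argument=value, ...), one argument or row to a line, values as JSON. servo_tool: Moves the arm, as the interface text tells. Its arguments: {"type":"object","properties":{"moves":{"type":"string"}},"required":["moves"]}

```bash
mkdir -p pics
cat > h.py <<'E'
import numpy as np, cv2
from rig import ctrl
def snap(n,f=None):
    s=ctrl.snapshot(n)
    if f: cv2.imwrite('pics/'+f+'.png',s['pixels'][:,:,::-1])
    return s
def ray(s,u,v):
    d=np.array([(u-s['cx'])/s['fx'],-(v-s['cy'])/s['fy'],-1.])
    return np.array(s['eye']),np.array(s['orientation'])@d
def atz(s,u,v,z):
    e,d=ray(s,u,v); return e+d*(z-e[2])/d[2]
def det(l,cam,n=2):
    return ctrl.masks_of(l,cam)[:n]
def cen(m):
    v,u=np.nonzero(m['pixels']); return u.mean(),v.mean()
E
python3 - <<'E'
from h import *
print(ctrl.get_state())
z=dict(mushroom_top=.06,round_top=.06,square_top=.06,panel=.035,lid_handle=.168,collector=.12,chisel=.01,jar=.1,turned_leg=.08)
for c in ['top','scene']:
    s=snap(c,c+'0'); print(c,s['eye'],s['orientation'],s['fx'],[k for k in s])
    for k in z:
        for m in det(k,c): print(k,round(m['conf'],2),np.round(m['rect']),np.round(cen(m)),np.round(atz(s,*cen(m),z[k]),3))
E
```

```text
{'time': 0.0, 'qpos': array([-78.96367988,  30.7774817 ,  -0.25522223,  88.17004962,
         0.15012884,  61.15116164,  -4.07769778]), 'qd': array([ 0.04481398,  0.03797628, -0.03361664, -0.04293164,  0.00499028,
       -0.02622332,  0.09854229]), 'effort': array([ 7.14909329e-04, -5.70982075e+01,  9.91247334e-01, -2.51601148e+01,
       -5.61875117e-02,  1.80055416e-02,  1.42986864e-04]), 'ee_pos': array([0.16622293, 0.62778706, 0.25484349]), 'eef_rot': array([[-9.66724905e-01,  2.55818029e-01, -3.06764887e-04],
       [ 2.55818177e-01,  9.66723439e-01, -1.68914114e-03],
       [-1.35555950e-04, -1.71141084e-03, -9.99998526e-01]]), 'ft_force': array([-0.34640322, -0.02169712,  0.70696555]), 'ft_torque': array([ 0.02023403, -0.01954391,  0.00565102]), 'grasp_force': 0.0, 'finger_gap': 0.08808854102417435}
top [0.42730144 0.02031564 1.17477615] [[-2.74871124e-02  9.83991931e-01 -1.76080488e-01]
 [-9.99611349e-01 -2.78761772e-02  2.64061647e-04]
 [-4.64861637e-03  1.76019313e-01  9.84375737e-01]] 485.57323682898516 ['pixels', 'fx', 'fy', 'cx', 'cy', 'eye', 'orientation']
mushroom_top 
[... 1211 characters left out ...]
6 ]
round_top 0.6 [160. 226. 175. 236.] [167. 230.] [ 0.566 -0.341  0.06 ]
round_top 0.25 [485. 216. 525. 302.] [503. 252.] [0.591 0.434 0.06 ]
square_top 0.72 [218. 224. 232. 236.] [222. 228.] [ 0.554 -0.213  0.06 ]
panel 0.69 [148. 219. 241. 256.] [196. 240.] [ 0.572 -0.275  0.035]
lid_handle 0.65 [306. 185. 440. 279.] [372. 232.] [0.636 0.125 0.168]
collector 0.7 [308. 185. 444. 319.] [372. 249.] [0.643 0.13  0.12 ]
chisel 0.75 [484. 215. 526. 301.] [503. 251.] [0.549 0.455 0.01 ]
jar 0.62 [169. 280. 211. 336.] [188. 308.] [ 0.795 -0.234  0.1  ]
turned_leg 0.72 [219. 225. 228. 238.] [222. 229.] [ 0.572 -0.207  0.08 ]
turned_leg 0.61 [280. 192. 297. 223.] [290. 207.] [ 0.496 -0.058  0.08 ]
```

View pics/top0.png

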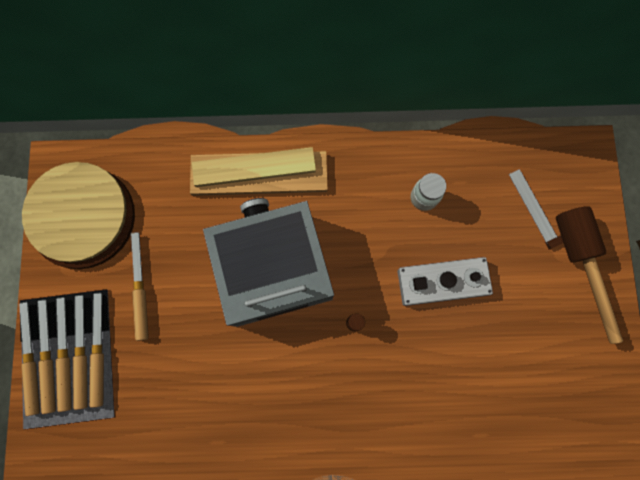

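View pics/scene0.png

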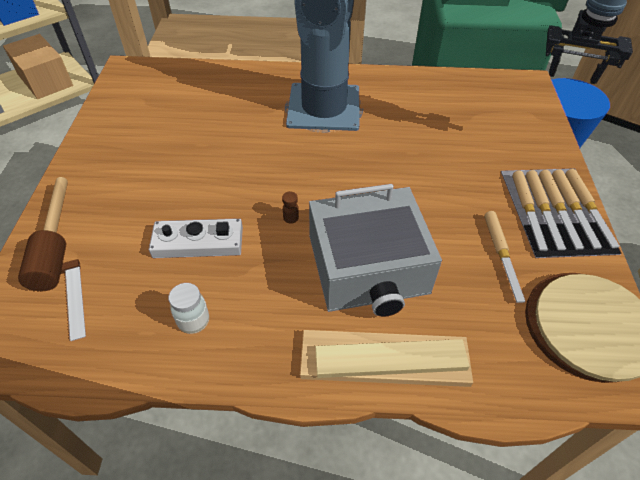

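The top picture shows the square button at (420,284), the mushroom at (448,280) and the small round one at (476,277). The handle bar runs (247,302)-(305,290), with the turned leg at (355,322), clear of the front corner. The scene picture agrees, with round, mushroom and square from left to right at (167,230), (194,228) and (222,228).

```bash
cat >> h.py <<'E'
from scipy.spatial.transform import Rotation as R
def go(p,yaw=None):
    "shift (mm, tool axes) and turn to reach TCP p with tool y at world yaw (deg), pointing down"
    st=ctrl.get_state(); Rm=np.array(st['eef_rot'])
    r=np.zeros(3)
    if yaw is not None:
        a=np.radians(yaw); y=np.array([np.cos(a),np.sin(a),0]); z=np.array([0,0,-1.])
        T=np.c_[np.cross(y,z),y,z]; r=R.from_matrix(Rm.T@T).as_rotvec()
    return np.round(Rm.T@(np.array(p)-st['ee_pos'])*1000,1),np.round(r,3)
E
python3 - <<'E'
from h import *
s=snap('top');c=snap('scene')
def tri(a,b):
    e1,d1=ray(s,*a);e2,d2=ray(c,*b);d1/=np.linalg.norm(d1);d2/=np.linalg.norm(d2)
    t=np.linalg.lstsq(np.c_[d1,-d2],e2-e1,rcond=None)[0]
    p,q=e1+d1*t[0],e2+d2*t[1]; return np.round((p+q)/2,3),np.round(np.linalg.norm(p-q)*1e3,1)
print('sq',tri((420,284),(222,228)),'mu',tri((448,280),(195,228)),'ro',tri((476,277),(167,229)))
for p in [(420,284),(448,280),(476,277)]: print(atz(s,*p,.06))
for p in [(222,228),(195,228),(167,229)]: print('sc',atz(c,*p,.06))
print('handle',[atz(s,*p,.168) for p in [(247,302),(305,290)]])
print('handle sc',[atz(c,*p,.168) for p in [(392,187),(337,195)]])
print('corn',[atz(s,*p,.128).round(3) for p in [(206,228),(308,203),(332,297),(229,324)]])
print(go([.5,.2,.27],13),go([.55,-.28,.27],-27))
E
```

```text
sq (array([ 0.544, -0.218,  0.05 ]), np.float64(4.3)) mu (array([ 0.551, -0.282,  0.055]), np.float64(6.6)) ro (array([ 0.556, -0.347,  0.053]), np.float64(7.0))
[ 0.54353367 -0.21852632  0.06      ]
[ 0.55096977 -0.28357982  0.06      ]
[ 0.55610588 -0.34858916  0.06      ]
sc [ 0.5527802  -0.21344054  0.06      ]
sc [ 0.55605456 -0.27624325  0.06      ]
sc [ 0.56245763 -0.34054383  0.06      ]
handle [array([0.50495504, 0.16450766, 0.168     ]), array([0.52646323, 0.04394604, 0.168     ])]
handle sc [array([0.50454384, 0.17290262, 0.168     ]), array([0.53563175, 0.0514329 , 0.168     ])]
corn [array([0.674, 0.26 , 0.128]), array([0.724, 0.034, 0.128]), array([ 0.514, -0.013,  0.128]), array([0.462, 0.209, 0.128])]
(array([-432.2, -328.8,  -14.3]), array([0.   , 0.   , 1.085])) (array([-603.3, -780. ,  -14.3]), array([ 0.   , -0.   ,  1.783]))
```

Emit:
servo_tool(
  moves="-40 -30 -3 0 0 0.12 1; -80 -60 -6 0 0 0.24 1; -120 -90 -9 0 0 0.36 1; -160 -120 -12 0 0 0.48 1; -200 -150 -15 0 0 0.6 1",
)

```text
time: 1.6
ee_pos: [0.3221, 0.4308, 0.2711]
eef_rot: [[-0.65, 0.76, 0.0], [0.76, 0.65, 0.001], [0.0, 0.001, -1.0]]
ft_force: [1.3, -0.5, -0.7]
finger_gap: 0.0503
grasp_force: 0.0
```

Run:
```python
from h import *
print(ctrl.get_state()['ee_pos'],go([.5,.1,.27],13),go([.53,-.28,.27],-27))
```

```text
[0.32206125 0.4308467  0.27107991] (array([-367.1,  -79.7,    0.9]), array([ 0.001, -0.   ,  0.48 ])) (array([-675.5, -303.7,    0.7]), array([ 0.000e+00, -1.000e-03,  1.178e+00]))
```

Emit:
servo_tool(
  moves="-45 -10 1 0 0 0.1 1; -90 -20 1 0 0 0.2 1; -140 -30 1 0 0 0.3 1; -185 -40 1 0 0 0.4 1; -230 -50 1 0 0 0.5 1",
)

```text
time: 2.1
ee_pos: [0.4342, 0.2239, 0.2701]
eef_rot: [[-0.206, 0.978, 0.001], [0.978, 0.206, 0.001], [0.001, 0.001, -1.0]]
ft_force: [0.6, -0.3, 0.2]
finger_gap: 0.0103
grasp_force: 0.0
```

Run:
```python
from h import *
print(ctrl.get_state()['ee_pos'],go([.53,-.28,.27],-27))
```

```text
[0.43420703 0.22392506 0.27008436] (array([-5.128e+02, -1.020e+01, -2.000e-01]), array([ 0.001, -0.001,  0.679]))
```

Emit:
servo_tool(
  moves="-48 5 0 0 0 0.1 1; -95 8 0 0 0 0.2 1; -143 8 0 0 0 0.3 1; -190 8 0 0 0 0.35 1; -238 5 0 0 0 0.35 1",
)

```text
time: 2.6
ee_pos: [0.4889, -0.0075, 0.2701]
eef_rot: [[0.138, 0.99, 0.001], [0.99, -0.138, 0.0], [0.0, 0.001, -1.0]]
ft_force: [0.1, 1.1, -0.5]
finger_gap: 0.0003
grasp_force: 0.0
```

Run:
```python
from h import *
snap('wrist','w1')
print(ctrl.get_state()['ee_pos'],go([.52,-.28,.27],-8))
```

```text
[ 0.48919899 -0.0166644   0.27064015] (array([-255.9,   69.2,    1.8]), array([ 0.003,  0.004, -0.008]))
```

Emit:
servo_tool(
  moves="-48 14 0 0 0 0 1; -96 28 0 0 0 0 1; -144 42 0 0 0 0 1; -190 55 0 0 0 0 1; -235 69 0 0 0 0 1",
)

```text
time: 3.15
ee_pos: [0.5246, -0.2498, 0.2699]
eef_rot: [[0.137, 0.991, 0.0], [0.991, -0.137, 0.0], [0.0, 0.0, -1.0]]
ft_force: [0.8, 0.9, -0.2]
finger_gap: 0.0008
grasp_force: 0.0
```

Emit:
servo_tool(
  moves="-15 0 0 0 0 0 1; -20 0 0 0 0 0 1",
)

```text
time: 3.35
ee_pos: [0.5209, -0.2699, 0.2696]
eef_rot: [[0.141, 0.99, -0.0], [0.99, -0.141, -0.001], [-0.001, -0.0, -1.0]]
ft_force: [-0.0, 0.2, 0.1]
finger_gap: 0.0
grasp_force: 0.0
```

Run:
```python
from h import *
w=snap('wrist','w2')
print(ctrl.get_state()['ee_pos'],w['eye'],w['orientation'])
for k in ['mushroom_top','round_top','square_top']:
    for m in det(k,'wrist'): print(k,round(m['conf'],2),np.round(m['rect']),np.round(cen(m),1),np.round(atz(w,*cen(m),.06),4))
```

```text
[ 0.521123   -0.26875602  0.26956213] [ 0.53050405 -0.2019962   0.39826137] [[ 0.98984514  0.13669477  0.03900184]
 [-0.14214245  0.95462407  0.26170289]
 [-0.00145868 -0.26458916  0.96436013]]
mushroom_top 0.73 [336. 194. 387. 241.] [361.2 214.8] [ 0.5529 -0.2798  0.06  ]
round_top 0.88 [365. 269. 391. 298.] [375.7 282.9] [ 0.5583 -0.3421  0.06  ]
square_top 0.82 [325. 121. 365. 163.] [344.4 138.3] [ 0.5469 -0.2162  0.06  ]
```

View pics/w2.png

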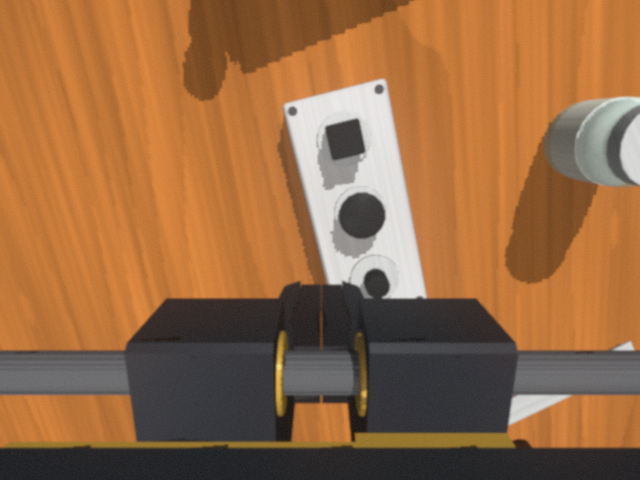

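The wrist view confirms the order: square at (344,138), mushroom at (361,215) and round at (376,283), spaced about 65 mm as specified. The jar at (600,140) is clear.

Run:
```python
from h import *
print(go([.5525,-.281,.085],-8))
```

```text
(array([-11.4,  32.2, 184.5]), array([-0.   , -0.002,  0.004]))
```

Emit:
servo_tool(
  moves="-5 16 45 0 0 0 1; -9 32 90 0 0 0 1; -9 32 135 0 0 0 1; -9 32 178 0 0 0 1; -9 32 178 0 0 0 1",
)

```text
time: 4.05
ee_pos: [0.5492, -0.2767, 0.0864]
eef_rot: [[0.135, 0.991, -0.009], [0.991, -0.135, 0.005], [0.004, -0.01, -1.0]]
ft_force: [0.5, 0.4, -0.0]
finger_gap: 0.0001
grasp_force: 0.0
```

Run:
```python
from h import *
print(go([.5525,-.281,.070],-8))
```

```text
(array([-3.9,  4. , 16.4]), array([-0.01 , -0.004,  0.004]))
```

Emit:
servo_tool(
  moves="-3 2 0 0 0 0 1; -3 2 8 0 0 0 1; -3 2 14 0 0 0 1; -3 2 18 0 0 0 1; -3 2 18 0 0 0 1",
)

```text
time: 4.55
ee_pos: [0.5547, -0.2847, 0.0744]
eef_rot: [[0.137, 0.991, 0.002], [0.991, -0.137, -0.001], [-0.0, 0.002, -1.0]]
ft_force: [1.4, 0.4, 2.5]
finger_gap: 0.0005
grasp_force: 1.6
```

Emit:
servo_tool(
  moves="0 0 3 0 0 0 1; 0 0 5 0 0 0 1; 0 0 5 0 0 0 1",
)

```text
time: 4.85
ee_pos: [0.5547, -0.2848, 0.0712]
eef_rot: [[0.138, 0.99, 0.002], [0.99, -0.138, 0.001], [0.001, 0.002, -1.0]]
ft_force: [-3.9, 3.9, 21.9]
finger_gap: 0.0006
grasp_force: 10.8
```

Force is 22 N, so the mushroom is on its stop. I'll raise and go to the round button.

Emit:
servo_tool(
  moves="0 0 -12 0 0 0 1; 0 0 -25 0 0 0 1; 0 0 -25 0 0 0 1",
)

```text
time: 5.15
ee_pos: [0.5543, -0.2851, 0.0953]
eef_rot: [[0.138, 0.99, 0.002], [0.99, -0.138, -0.001], [-0.001, 0.002, -1.0]]
ft_force: [0.0, 0.1, -0.6]
finger_gap: 0.0003
grasp_force: 0.0
```

Run:
```python
from h import *
print(ctrl.get_state()['ee_pos'],ctrl.get_state()['ft_force'],go([.558,-.3455,.095],-8))
```

```text
[ 0.55434072 -0.28514731  0.09530303] [ 0.0060379   0.13205248 -0.55319932] (array([-59.3,  11.9,   0.4]), array([0.002, 0.001, 0.001]))
```

Emit:
servo_tool(
  moves="-30 6 0 0 0 0 1; -59 12 0 0 0 0 1; -59 12 0 0 0 0 1; -59 12 10 0 0 0 1; -59 12 15 0 0 0 1",
)

```text
time: 5.65
ee_pos: [0.5571, -0.3427, 0.0769]
eef_rot: [[0.136, 0.991, -0.002], [0.991, -0.136, 0.002], [0.002, -0.002, -1.0]]
ft_force: [-0.1, 0.5, 1.6]
finger_gap: 0.0004
grasp_force: 0.9
```

Emit:
servo_tool(
  moves="0 0 5 0 0 0 1; 0 0 9 0 0 0 1; 0 0 9 0 0 0 1; 0 0 9 0 0 0 1",
)

```text
time: 6.05
ee_pos: [0.5572, -0.3428, 0.0713]
eef_rot: [[0.136, 0.991, -0.001], [0.991, -0.136, 0.003], [0.003, -0.001, -1.0]]
ft_force: [-6.5, 7.9, 20.0]
finger_gap: 0.0005
grasp_force: 10.3
```

The round button is down, with 20 N at the stop. Next is the square one.

Emit:
servo_tool(
  moves="0 0 -12 0 0 0 1; 0 0 -25 0 0 0 1; 0 0 -25 0 0 0 1",
)

```text
time: 6.35
ee_pos: [0.5588, -0.345, 0.0965]
eef_rot: [[0.137, 0.991, 0.003], [0.991, -0.137, -0.002], [-0.001, 0.003, -1.0]]
ft_force: [0.1, 0.4, 1.2]
finger_gap: 0.0006
grasp_force: 0.0
```

Run:
```python
from h import *
print(ctrl.get_state()['ee_pos'],ctrl.get_state()['ft_force'],go([.5465,-.2168,.095],-8))
```

```text
[ 0.55876415 -0.34502837  0.09653468] [0.14735883 0.41059835 1.22304549] (array([125.3, -29.7,   1.3]), array([0.003, 0.001, 0.002]))
```

Emit:
servo_tool(
  moves="42 -10 0 0 0 0 1; 84 -20 0 0 0 0 1; 125 -30 0 0 0 0 1; 125 -30 0 0 0 0 1; 125 -30 12 0 0 0 1",
)

```text
time: 6.85
ee_pos: [0.5463, -0.216, 0.0833]
eef_rot: [[0.135, 0.991, 0.003], [0.991, -0.135, -0.001], [-0.0, 0.003, -1.0]]
ft_force: [0.5, 0.1, -0.4]
finger_gap: 0.0006
grasp_force: 0.0
```

Emit:
servo_tool(
  moves="0 0 7 0 0 0 1; 0 0 13 0 0 0 1; 0 0 13 0 0 0 1; 0 0 13 0 0 0 1",
)

```text
time: 7.25
ee_pos: [0.5449, -0.2179, 0.0712]
eef_rot: [[0.14, 0.99, 0.0], [0.99, -0.14, 0.001], [0.002, -0.0, -1.0]]
ft_force: [-6.5, 5.4, 23.7]
finger_gap: 0.0009
grasp_force: 12.1
```

Emit:
servo_tool(
  moves="0 0 -50 0 0 0 1; 0 0 -100 0 0 0 1; 0 0 -150 0 0 0 0.5; 0 0 -200 0 0 0 0; 0 0 -210 0 0 0 0",
)

```text
time: 7.75
ee_pos: [0.547, -0.22, 0.285]
eef_rot: [[0.141, 0.99, 0.008], [0.99, -0.14, -0.003], [-0.002, 0.009, -1.0]]
ft_force: [-0.7, -0.1, 0.1]
finger_gap: 0.0222
grasp_force: 0.0
```

Run:
```python
from h import *
print(ctrl.get_state()['ee_pos'],ctrl.get_state()['ft_force'],go([.515,.06,.29],13))
```

```text
[ 0.54696398 -0.22004526  0.28497492] [-0.66977823 -0.12993637  0.06847817] (array([272.8, -70.9,  -6.2]), array([ 0.008,  0.004, -0.368]))
```

Emit:
servo_tool(
  moves="47 -12 0 0 0 -0.08 0; 94 -24 0 0 0 -0.16 0; 140 -36 0 0 0 -0.24 0; 186 -48 0 0 0 -0.31 0; 230 -60 0 0 0 -0.37 0",
)

```text
time: 8.25
ee_pos: [0.5167, 0.0202, 0.2787]
eef_rot: [[-0.231, 0.973, -0.001], [0.973, 0.231, -0.001], [-0.0, -0.001, -1.0]]
ft_force: [1.1, 0.2, -0.0]
finger_gap: 0.0622
grasp_force: 0.0
```

Emit:
servo_tool(
  moves="0 0 0 0 0 0 0; 0 0 0 0 0 0 0",
)

```text
time: 8.45
ee_pos: [0.5171, 0.0192, 0.2788]
eef_rot: [[-0.23, 0.973, -0.001], [0.973, 0.23, -0.001], [-0.001, -0.001, -1.0]]
ft_force: [0.3, -1.8, -0.4]
finger_gap: 0.0783
grasp_force: 0.0
```

Run:
```python
from h import *
w=snap('wrist','w3')
print(ctrl.get_state()['ee_pos'],w['eye'])
for k in ['lid_handle','collector']:
    for m in det(k,'wrist'): print(k,round(m['conf'],2),np.round(m['rect']),np.round(cen(m),1),np.round(atz(w,*cen(m),.168),4))
```

```text
[0.51718305 0.01776194 0.27899153] [0.50162302 0.08589777 0.40743598]
lid_handle 0.77 [309.   1. 635. 271.] [472.4 131.4] [0.5847 0.101  0.168 ]
lid_handle 0.55 [306.   2. 640. 269.] [472.4 131.5] [0.5847 0.1009 0.168 ]
collector 0.58 [306.   0. 638. 272.] [472.3 131.5] [0.5846 0.1009 0.168 ]
```

View pics/w3.png

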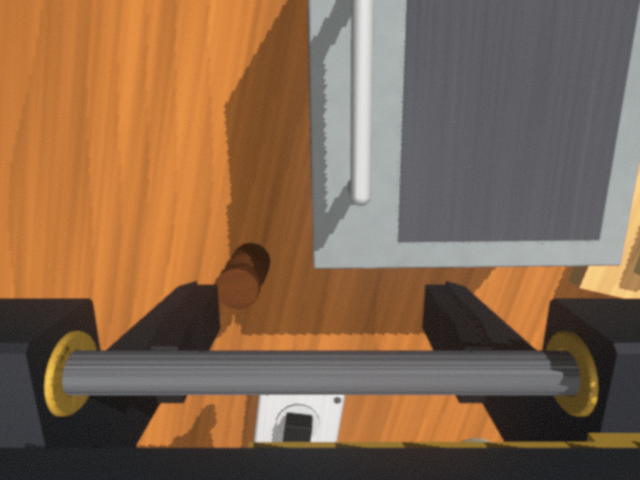

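The wrist view shows the bar upright in the image, from its near end at (361,198) up past (362,5). It is parallel to the tool's x, and the leg at (245,275) is clear of it.

Run:
```python
from h import *
w=snap('wrist')
a=atz(w,361.5,196,.168); b=atz(w,362.5,8,.168); d=(b-a)/np.linalg.norm(b-a)
mid=a+d*.058
print(a,b,np.linalg.norm(b-a),np.degrees(np.arctan2(d[1],d[0]))-90,mid, [atz(w,*p,.128) for p in [(316,267),(618,264)]])
print(go([mid[0],mid[1],.23],np.degrees(np.arctan2(d[1],d[0]))-90), ctrl.get_state()['finger_gap'])
```

```text
[0.53408172 0.04907345 0.168     ] [0.50982506 0.14511971 0.168     ] 0.0990619451088364 14.173771184343224 [0.51987963 0.10530779 0.168     ] [array([ 0.52053186, -0.01372715,  0.128     ]), array([0.72981844, 0.0370048 , 0.128     ])]
(array([85.3, 22.5, 49.3]), array([-0.   ,  0.001, -0.019])) 0.08818527999643865
```

Emit:
servo_tool(
  moves="45 11 10 0 0 -0.02 0; 85 22 30 0 0 -0.02 0; 85 22 49 0 0 -0.02 0; 85 22 49 0 0 -0.02 0",
)

```text
time: 9.05
ee_pos: [0.5177, 0.1067, 0.2285]
eef_rot: [[-0.249, 0.968, -0.004], [0.968, 0.249, -0.002], [-0.001, -0.005, -1.0]]
ft_force: [-0.4, 0.7, -0.3]
finger_gap: 0.088
grasp_force: 0.0
```

Run:
```python
from h import *
w=snap('wrist','w4')
print(ctrl.get_state()['ee_pos'],go([.520,.1053,.166],14.2))
```

```text
[0.51864104 0.10555653 0.22993318] (array([-0.5,  1.4, 63.9]), array([-0.002,  0.001,  0.002]))
```

View pics/w4.png

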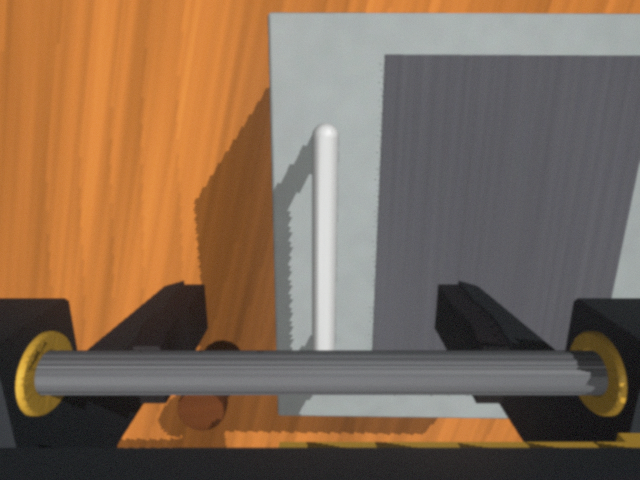

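The bar (column 325) sits midway between the open fingers (205 and 437), so I'll descend and close.

Emit:
servo_tool(
  moves="0 1 30 0 0 0 0; 0 1 55 0 0 0 0; 0 1 63 0 0 0 0; 0 1 63 0 0 0 0.5; 0 1 63 0 0 0 1",
)

```text
time: 9.6
ee_pos: [0.5211, 0.1067, 0.1691]
eef_rot: [[-0.248, 0.969, 0.002], [0.969, 0.248, 0.0], [-0.0, 0.002, -1.0]]
ft_force: [-0.3, 0.2, 0.3]
finger_gap: 0.0744
grasp_force: 0.0
```

Emit:
servo_tool(
  moves="0 0 0 0 0 0 1; 0 0 0 0 0 0 1; 0 0 0 0 0 0 1; 0 0 0 0 0 0 1; 0 0 0 0 0 0 1",
)

```text
time: 10.1
ee_pos: [0.52, 0.1075, 0.1678]
eef_rot: [[-0.249, 0.968, 0.0], [0.968, 0.249, 0.0], [0.0, 0.0, -1.0]]
ft_force: [-0.3, -0.2, -0.3]
finger_gap: 0.0342
grasp_force: 0.0
```

Emit:
servo_tool(
  moves="0 0 0 0 0 0 1; 0 0 0 0 0 0 1; 0 0 0 0 0 0 1; 0 0 0 0 0 0 1; 0 0 0 0 0 0 1",
)

```text
time: 10.6
ee_pos: [0.5189, 0.1072, 0.1673]
eef_rot: [[-0.249, 0.968, -0.002], [0.968, 0.249, -0.0], [0.0, -0.002, -1.0]]
ft_force: [-4.9, -0.9, 0.9]
finger_gap: 0.0107
grasp_force: 30.0
```

Emit:
servo_tool(
  moves="0 2 -7 0 0 0 1; 0 5 -16 0 0 0 1; 0 8 -24 0 0 0 1; 0 11 -32 0 0 0 1; 0 19 -48 0 0 0 1",
)

```text
time: 11.1
ee_pos: [0.5362, 0.1115, 0.2152]
eef_rot: [[-0.249, 0.968, -0.005], [0.968, 0.249, -0.001], [-0.0, -0.006, -1.0]]
ft_force: [-5.0, -1.7, -3.4]
finger_gap: 0.0109
grasp_force: 30.1
```

Emit:
servo_tool(
  moves="0 0 0 0 0 0 1; 0 0 0 0 0 0 1",
)

```text
time: 11.3
ee_pos: [0.5366, 0.1116, 0.216]
eef_rot: [[-0.249, 0.968, -0.004], [0.968, 0.249, -0.001], [0.0, -0.004, -1.0]]
ft_force: [-8.8, -2.7, -0.3]
finger_gap: 0.011
grasp_force: 30.1
```

Emit:
servo_tool(
  moves="0 8 -14 0 0 0 1; 0 18 -28 0 0 0 1; 0 29 -41 0 0 0 1; 0 42 -53 0 0 0 1; 0 55 -63 0 0 0 1",
)

```text
time: 11.8
ee_pos: [0.5886, 0.1247, 0.2806]
eef_rot: [[-0.249, 0.969, -0.009], [0.969, 0.249, -0.001], [0.001, -0.009, -1.0]]
ft_force: [-19.0, -4.8, 15.7]
finger_gap: 0.011
grasp_force: 30.0
```

Emit:
servo_tool(
  moves="0 7 -5 0 0 0 1; 0 14 -9 0 0 0 1; 0 22 -13 0 0 0 1; 0 29 -17 0 0 0 1; 0 29 -17 0 0 0 1",
)

```text
time: 12.3
ee_pos: [0.6204, 0.1326, 0.2997]
eef_rot: [[-0.249, 0.969, 0.001], [0.969, 0.249, 0.001], [0.0, 0.001, -1.0]]
ft_force: [-12.5, -3.7, 15.9]
finger_gap: 0.011
grasp_force: 30.0
```

Run:
```python
from h import *
s=snap('scene','s5'); st=ctrl.get_state()
g=st['ee_pos']-st['eef_rot'][:,2]*.002
d=g-np.array([.5195,.107,.169]); c=np.array([np.cos(np.radians(14.3)),np.sin(np.radians(14.3)),0])
x=-190+1e3*d@c; z=48+1e3*d[2]
print(st['ee_pos'],st['ft_force'],st['finger_gap'],'r',np.hypot(x,z),'deg',np.degrees(np.arctan2(z,-x))-14.18,'side',1e3*np.cross(c,d)[2])
```

```text
[0.61999798 0.13248398 0.29945617] [-12.54499057  -3.21218428  16.90540727] 0.010667313734520623 r 200.0402980574322 deg 50.255367987198106 side -0.1290912855258161
```

View pics/s5.png

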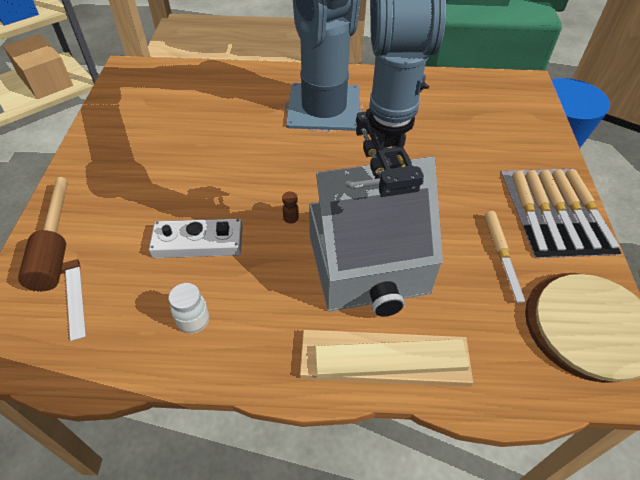

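The lid is up with the bar gripped, and the lid's free corners show at (316,172) and (435,158). I'll check the angle by fitting those corners.

Run:
```python
from h import *
s=snap('scene'); a=np.radians(14.3); c=np.array([np.cos(a),np.sin(a),0]); y=np.array([-c[1],c[0],0]); k=np.array([0,0,1.])
H=np.array([.5195,.107,.12])+.19*c
def pr(p):
    q=np.array(s['orientation']).T@(p-s['eye']); return np.round([s['cx']-s['fx']*q[0]/q[2],s['cy']+s['fy']*q[1]/q[2]])
for t in (0,40,45,50,55,60):
    b=np.radians(t); u=-c*np.cos(b)+k*np.sin(b); n=c*np.sin(b)+k*np.cos(b)
    print(t,pr(H+.22*u+.008*n-.12*y),pr(H+.22*u+.008*n+.12*y))
print(pr(H-.12*y),pr(H+.12*y),ctrl.get_state()['qd'].round(2),ctrl.get_state()['time'])
```

```text
0 [307. 201.] [408. 186.]
40 [311. 173.] [426. 158.]
45 [312. 173.] [429. 157.]
50 [314. 174.] [433. 157.]
55 [315. 175.] [437. 158.]
60 [317. 177.] [441. 160.]
[327. 282.] [440. 263.] [-0.14 -0.13  0.11  0.47  0.05 -0.09 -0.02] 12.4
```

Emit:
servo_tool(
  moves="0 0 0 0 0 0 1; 0 0 0 0 0 0 1; 0 0 0 0 0 0 1; 0 0 0 0 0 0 1; 0 0 0 0 0 0 1",
)

```text
time: 12.9
ee_pos: [0.6196, 0.1324, 0.2993]
eef_rot: [[-0.249, 0.969, 0.0], [0.969, 0.249, 0.0], [0.0, 0.0, -1.0]]
ft_force: [-11.7, -3.1, 15.9]
finger_gap: 0.0109
grasp_force: 30.0
```

```bash
python3 -c "
from rig import ctrl
print(ctrl.sign_off())"
```

```text
the job is handed in; nothing more can be done
None
```

I pressed the mushroom, round and square buttons in that order, raised the lid, and handed the job in at 12.9 s with the gripper holding it at about 50°; the chisel, jar and turned leg were not touched, and no verdict came back.

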